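Reset the winder's turns counter at a jeweller's bench

ROBOT

A 6-joint arm with a two-finger parallel gripper is mounted at the origin on the work surface. World frame = base frame: x ahead of the robot, y to its left, z up, the work surface at z = 0. Lengths are in mm, angles in rad, forces in N, time in s.
With the tool pointing down it reaches from about 275 to 750 mm from the base axis. Payload 10.2 kg.
Tool frame: the origin (TCP) lies between the finger pads, 19 mm behind the fingertips; this is the grasp point; z points along the fingers, y is the line along which they close (so a half turn about z gives the same grasp; the last joint's range is limited). The gripper opens to 85 mm and grips with 20 to 120 N. Pads are 22 mm wide; open, the fingers measure 114 mm over their backs; the gripper's body (76 mm by 85 mm) begins 54 mm behind the grasp point. The pads swing forward as they close: fully open they stand 13 mm farther back than shut.
Start: joints at [-1.344, 0.313, 1.498, -0, 1.331, -0.223], TCP at [228.251, -472.793, 249.994] pointing down, gripper open.
Joint ranges: [-2.94, 2.94], [-0.97, 2.17], [0.19, 2.56], [-1.23, 4.37], [0.02, 3.11], [-2.88, 2.88]. Speed limits (rad/s): [2.39, 2.39, 3.01, 3.14, 3.14, 3.14].

INTERFACE

Orientations are given as a unit quaternion [w, x, y, z].
In Python, from rig import ctrl gives the robot as it stands.
- The arm moves only by the tool arm_command, never from a script. Its argument "increments" is a list of rows, each an object with "dr": the turn, a rotation vector about the tool's x, y, z in units of pi/4 rad (1.0 is pi/4 rad), a list of three; "offset": the shift along the tool's x, y, z in units of 120 mm (1.0 is 120 mm), a list of three; "hand": the opening, from -1 (shut) to 1 (fully open). A call has 1 to 8 rows; each row shifts and turns the commanded pose from where the row before left it, along the tool's axes as they then stand; what a row does not reach is not made up. A row lasts 1/10 s, in which the tool goes at most 50 mm and 8.59 degrees, less where a joint would pass 70% of its speed; a pose out of reach is approached as far as the arm can. A call with a number of a shift or a turn outside -1 to 1 is refused whole. A call with a gripper value outside its range is refused whole. The fingers move at their own pace and stop on an object; "grip_force" is the grip in N (left out, the last holds). Time passes only in rows, so rows that do not move let the fingers close. It gives the time, the measured TCP pose, the force, the opening and the grip force at its end, in the units of the state.
- ctrl.sense(): the state, without advancing time (a new reading comes with each control period).
- ctrl.capture(name): name is "scene" or "top" or "wrist"; returns the picture (480x640x3 uint8, red, green, blue); there is no depth.
- ctrl.camera_info(name): a dict with "K" (3x3 intrinsics, pixels), "R" (3x3) and "t" (3): a world point X has camera coordinates R X + t. Camera axes: x right, y down, z forward; pixel columns grow to the right and rows downward; lengths in mm; the calibration is good to about 2 mm. A picture is of the moment at which its call begins: read the wrist's pose just before it. camera_info takes no time and is no camera call; for the wrist camera it gives the pose at the moment of the call.
- ctrl.finish_job(): hands the job in; it is judged then, once.
The state is a dict: "time_s": time; "joints": joint angles; "dq": joint speeds; "tau": joint torques, N m; "eef_pos": TCP position; "ee_rot": TCP orientation; "force": force on the tool from outside, world axes, zero at the start; "wrist_torque": the same for the moment, N m; "grip_width": opening from 0.0 (shut) to 1.0 (fully open); "grip_force": force on a finger pad.
Only numpy, scipy, OpenCV 4.12 (cv2) and the standard library are available. Lean on these libraries where they do the work, as an engineer would, in place of code of your own. Each camera call takes 0.05 s, during which the arm holds its last target. There are 200 camera calls.

TASK

Ready the bench winder for the next coil. Take the file that lies across the turns counter's guard bars and set it down flat in the tool tray (lower it, do not drop it), then turn the counter's reset knob anticlockwise fully home to its zero stop, and only then twist the wing key on the clutch unit clockwise to its stop and let it spring back by itself. Leave the wire tension knob and everything else on the bench as they are.

Things in the scene. Friction and masses are not known exactly. Their poses are not given: they have to be found in the camera images.
- counter: turns counter, a grey box 130 (x) x 162 (y) x 45 high, fixed. It alone has two raised aluminium guard bars along its x axis at y = +-70 (12 wide, 84 long, tops 95 above the bench); between them a white dial with ticks (45 above the bench) and the black reset knob at its centre. Origin: centre of its underside, z up, front towards its -x
- counter_knob (a joint): angle of the counter's reset knob (rad), 0 = pointer against the zero stop (a small steel block, 5 high, on the dial's front edge), growing clockwise seen from above, up to 3.9. So it is reset by turning anticlockwise; it stays where it is left (friction about 0.06 N m)
- counter_grip (a point): point on the reset knob's vertical axis, 71 above the bench: good TCP height. The knob is a black bar 56 long (along the point's x), 16 wide, 28 high, on a 54 disc; its top is 79 above the bench, 16 below the tops of the guard bars. The pointer, a flat black strip at its foot, reaches 50 from the axis towards the point's -x; at zero it points to the counter's front
- clutch: clutch unit of the winder, a grey box 130 x 134 x 50 high without guard bars, fixed. A steel wing key stands on its top and a steel chuck and shaft stick out up to 30 at its front. Origin: centre of its underside, front to -x
- clutch_key (a joint): angle of the spring-return wing key (rad): 0 = at rest, wings along the unit's x axis; grows clockwise seen from above to its stop at 1.05. A spring (up to 0.16 N m) returns it to 0 when let go
- key_grip (a point): point on the key's vertical axis at the centre of the clutch unit, 85 above the bench, 13 below the key's top: good height for the TCP. The key's steel wings are 68 long along the point's x axis, 10 thick, from 68 to 98 above the bench
- tension: wire tension unit, a grey box 130 x 134 x 50 high, fixed, with a round fluted black knob (60 diameter, 28 high) on top and a thin post (to 140 above the bench) at its far right corner. Not to be touched. Origin: centre of its underside
- tension_knob (a joint): angle of the tension knob (rad), 0 at the start, to be left so
- file: hand file, 200 long, loose, about 130 g, lying across the counter's guard bars over the knob (underside 95 above the bench). Origin: middle of its length, on its flat underside; x along it towards the blade. Wooden handle from x = -100 to -2, 26 wide, 20 high; steel blade from x = -2 to +100, 22 wide, 7 high. Balance point near x = -10
- tray: dark wooden tool tray, open on top, fixed, outside 240 (x) x 106 (y) x 26 high, walls and floor 5 thick. Origin: centre of its underside, x along its length
- block: bystander: steel bench block, 100 x 100 x 28, loose, flat on the bench. Origin: centre of its underside
- bottle: bystander: clear plastic bottle, 52 diameter, 150 tall, standing loose near the tray. Origin: centre of its underside
- hammer: bystander: hammer, 240 long, lying loose at the right. Origin: under its middle
- mug: bystander: white mug, 80 diameter, 90 tall, loose at the left. Origin: centre of its underside
- jar: bystander: amber glass jar, 70 diameter, 70 tall, loose at the left. Origin: centre of its underside
- mandrel_a: bystander: slim upright steel ring cone on a 68 diameter foot, 150 tall, loose behind the units. Origin: centre of its underside
- mandrel_b: bystander: the same in pale wood. Origin: centre of its underside

How it is judged (in metres and radians):
On the way, in this order (a step that is already met when the one before it is completed fails the run):
1. the file has been lowered onto the tray's floor while still in the fingers (not dropped) (z of file in the frame of tray between 0 and 0.014 m and x of file in the frame of tray between -0.03 and 0.03 m and y of file in the frame of tray between -0.05 and 0.05 m and contact force between file and the fingers above 0.5 N), for 0.05 s.
2. the reset knob is at its zero stop (value of joint counter_knob below 0.06 rad), for 0.2 s.
3. the wing key is twisted to its stop (value of joint clutch_key above 0.98 rad), for 0.05 s.
At the end, for the whole second after the job is handed in: the file lies at rest, flat and right way up on the tray's floor (origin within 30 mm of the tray's middle along it and 50 mm across); the reset knob is within 0.06 rad of its zero stop; the wing key has sprung back to within 0.08 rad of rest; the tension knob is within 0.15 rad of where it was (z of file in the frame of tray between 0 and 0.014 m and x of file in the frame of tray between -0.03 and 0.03 m and y of file in the frame of tray between -0.05 and 0.05 m and angle between file's own z axis and vertical below 0.12 rad and linear speed of file below 0.02 m/s and value of joint counter_knob below 0.06 rad and value of joint clutch_key below 0.08 rad and value of joint tension_knob between -0.15 and 0.15 rad); the robot touches nothing.
It fails at once if the key is twisted (over 0.4 rad) before the counter is at zero (within 0.1 rad) (value of joint clutch_key above 0.4 rad and value of joint counter_knob above 0.1 rad).
It fails at once if the tension knob is turned by more than 0.15 rad (value of joint tension_knob above 0.15 rad or value of joint tension_knob below -0.15 rad).
It fails at once if a bystander (block, bottle, hammer, mug, jar or a ring cone) is moved by more than 25 mm (distance of any of block, bottle, hammer, mug, jar, mandrel_a, mandrel_b from where it was at the start of the episode above 0.025 m).
It also fails if it takes over 72 s, if anything falls off the work surface, if the arm or the gripper's body presses on something with over 40 N, if the wrist force passes 120 N, or if a joint passes its speed limit or range.

## Working session

There is one attempt and no reset: what is moved stays moved. The work goes in short steps, Python scripts to look and compute and a tool call to move; the robot and the scene stay as the last step left them, time stands still between calls to the robot, and variables do not carry over. Pictures are saved under pics/ and viewed, at most 10 in all, crops included, and the job is handed in when it is done.

Besides the shell and the picture viewer there is one more tool, called after "Call:" in YAML: its name, and indented under it one key for each argument. arm_command: Moves the arm, as the interface text tells. Shifts and turns lie within -1 to 1; 1 stands for 120 mm of shift or pi/4 rad of turn. Its arguments: {"type":"object","properties":{"increments":{"type":"array"},"grip_force":{"type":"number"}},"required":["increments"]}

```bash
mkdir -p pics; ls
python3 - <<'E'
from rig import ctrl
import cv2,json
for n in("scene","top"):
    cv2.imwrite(f"pics/{n}0.png",ctrl.capture(n)[:,:,::-1]); i=ctrl.camera_info(n); print(n,i)
s=ctrl.sense(); print(s)
E
```

```text
pics
scene {'K': array([[536.96446757,   0.        , 322.24221447],
       [  0.        , 536.96446757, 235.48188749],
       [  0.        ,   0.        ,   1.        ]]), 'R': array([[ 0.50802721,  0.8612251 , -0.01413077],
       [ 0.61996042, -0.37699847, -0.68812879],
       [-0.59796107,  0.34082763, -0.72545095]]), 't': array([-332.22935212, -289.5695692 , 1899.03673227])}
top {'K': array([[553.96123708,   0.        , 311.07323748],
       [  0.        , 553.96123708, 232.55871729],
       [  0.        ,   0.        ,   1.        ]]), 'R': array([[-0.09793992, -0.9951864 , -0.00343385],
       [-0.97405285,  0.09656635, -0.20468507],
       [ 0.2040314 , -0.01670209, -0.97882186]]), 't': array([  57.48266318,  610.19838454, 1618.92996144])}
{'time_s': 0.1, 'joints': array([-1.34439811e+00,  3.13393500e-01,  1.49832895e+00,  1.01080529e-05,
        1.33095044e+00, -2.23417143e-01]), 'dq': array([ 0.00028742, -0.00074794, -0.00272206, -0.00071311,  0.00113622,
        0.0013255 ]), 'tau': array([ 3.77326083e-03, -4.12897217e+01, -2.60142893e+01, -1.55638890e-05,
        3.00765627e-03,  3.11638928e-06]), 'eef_pos': array([ 228.21008551, -472.60004922,  249.50466525]), 'ee_rot': array([-5.40126145e-04,  9.74814826e-01,  2.23015162e-01,  4.10363067e-06]), 'force': array([ 0.28481416,  0.10939947, -0.18473021]), 'wrist_torque': array([-0.00791776, -0.00909929,  0.02370582]), 'grip_force': 0.0, 'grip_width': 0.996386251464695}
```

View pics/top0.png

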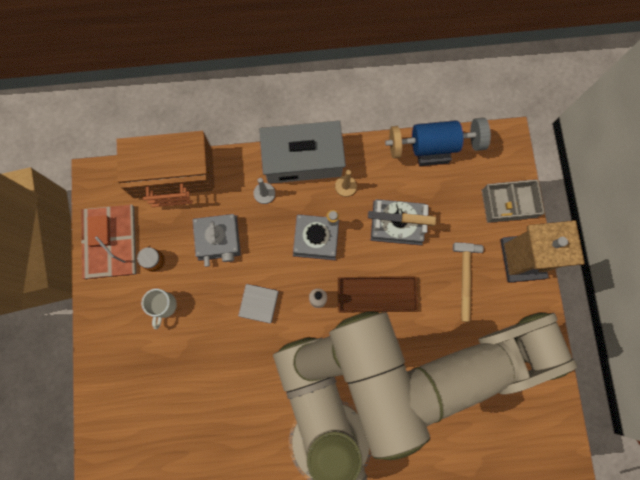

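View pics/scene0.png

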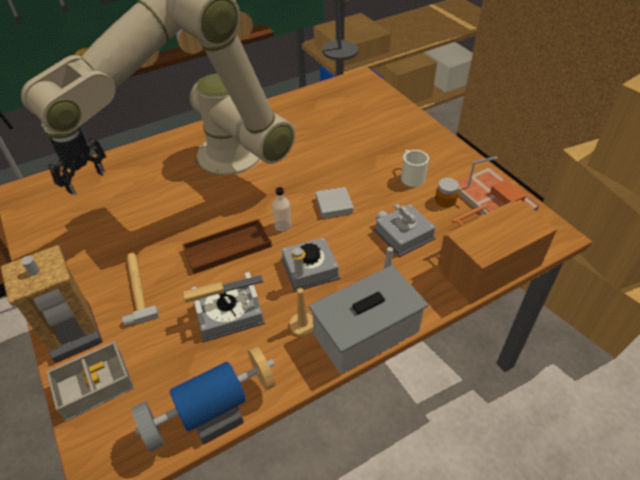

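The top view shows the counter at about (400,222) with the file across it. The tension unit is at (316,237), the clutch at (216,238), the tray at (377,295), the bottle at (318,297) and the hammer at (466,280). I'll enlarge the parts that matter.

```bash
cat > h.py <<'E'
import numpy as np,cv2
from rig import ctrl
def px2w(name,uv,z,info=None):
    i=info or ctrl.camera_info(name); K,R,t=i["K"],i["R"],i["t"]
    c=-R.T@t; out=[]
    for u,v in uv:
        d=R.T@np.linalg.solve(K,[u,v,1]); out.append((c+d*(z-c[2])/d[2]).round(1))
    return np.array(out)
E
python3 - <<'E'
import cv2,numpy as np
t=cv2.imread("pics/top0.png")
a=cv2.resize(t[190:315,335:445],None,fx=4,fy=4,interpolation=cv2.INTER_CUBIC) #500x440
b=cv2.resize(t[205:270,190:245],None,fx=6,fy=6,interpolation=cv2.INTER_CUBIC) #390x330
c=np.zeros((500,770,3),np.uint8); c[:500,:440]=a; c[:390,440:770]=b
cv2.imwrite("pics/crop1.png",c)
E
```

```text
(no output)
```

View pics/crop1.png

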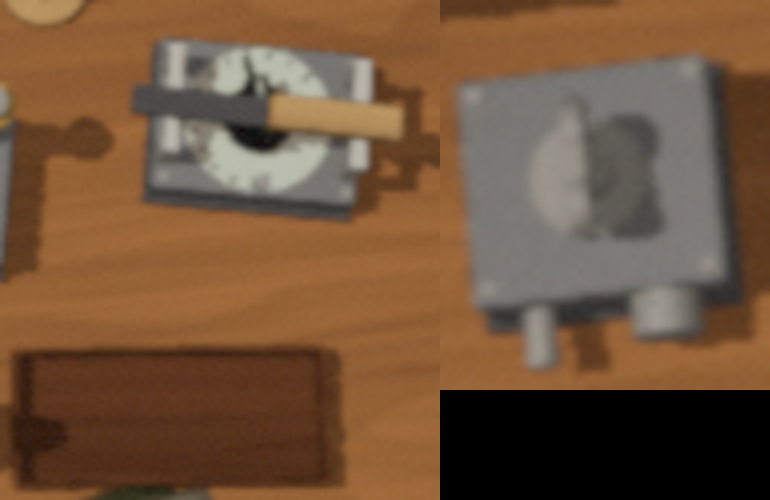

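The crop shows the file blade end at crop (135,100), the handle end at (404,122), and the knob pointer facing back-left. The tray runs from (13,350) to (335,485). The clutch key's wings run roughly along x at crop (580,165).

Run:
```python
from h import *
A=lambda p:[(335+x/4,190+y/4) for x,y in p]
B=lambda p:[(190+(x-440)/6,205+y/6) for x,y in p]
print("file ends",px2w("top",A([(135,100)]),102),px2w("top",A([(404,122)]),115), "joint",px2w("top",A([(268,110)]),102))
print("counter top corners",px2w("top",A([(158,40),(372,58),(350,208),(148,192)]),45))
print("dial c",px2w("top",A([(260,120)]),45))
print("bars",px2w("top",A([(176,42),(172,152),(364,60),(358,170)]),95))
print("tray",px2w("top",A([(14,350),(325,347),(325,485),(18,485)]),26))
b=px2w("top",B([(462,88),(705,58),(726,275),(482,308)]),50);print("clutch",b,b.mean(0))
print("key",px2w("top",B([(575,100),(590,235)]),98))
print("bottle",px2w("top",[(318,297)],150),"hammer",px2w("top",[(466,250),(467,318)],20))
```

```text
file ends [[ 641.1 -178.6  102. ]] [[ 601.9 -372.5  115. ]] joint [[ 623.7 -276.3  102. ]]
counter top corners [[ 700.1 -209.3   45. ]
 [ 669.4 -372.6   45. ]
 [ 553.7 -339.2   45. ]
 [ 581.3 -187.1   45. ]]
dial c [[ 629.  -279.8   45. ]]
bars [[ 684.3 -215.6   95. ]
 [ 600.4 -202.2   95. ]
 [ 656.4 -354.4   95. ]
 [ 573.1 -338.2   95. ]]
tray [[ 472.9  -73.    26. ]
 [ 451.8 -309.4   26. ]
 [ 348.3 -295.1   26. ]
 [ 371.   -65.    26. ]]
clutch [[691.7 352.7  50. ]
 [695.1 227.4  50. ]
 [581.2 224.7  50. ]
 [576.4 348.8  50. ]] [636.1 288.4  50. ]
key [[667.8 287.5  98. ]
 [598.8 284.4  98. ]]
bottle [[408.9  -2.5 150. ]] hammer [[ 519.8 -475.    20. ]
 [ 313.5 -445.7   20. ]]
```

```bash
cat >> h.py <<'E'
import json
from scipy.spatial.transform import Rotation as Rn
def pose():
    s=ctrl.sense(); q=s["ee_rot"]; R=Rn.from_quat([q[1],q[2],q[3],q[0]])
    return s,np.array(s["eef_pos"]),R
def yaw(R): x=R.as_matrix()[:,0]; return np.degrees(np.arctan2(x[1],x[0]))
def rows(p,yaw_deg,hand=1.0,n=None,start=None):
    """rows from present pose to p with tool down at yaw; prints offsets/turns in tool units"""
    s,p0,R0=pose()
    if start is not None: p0,R0=start
    R1=Rn.from_euler('z',yaw_deg,degrees=True)*Rn.from_euler('x',180,degrees=True)
    p=np.array(p,float); rv=(R0.inv()*R1).as_rotvec()
    n=n or int(max(np.ceil(np.linalg.norm(p-p0)/48),np.ceil(np.degrees(np.linalg.norm(rv))/8.4),1))
    P,R=p0,R0; out=[]
    for k in range(n):
        o=(R.inv().apply((p-P)/(n-k))/120).round(3); d=((R.inv()*R1).as_rotvec()/(n-k)/(np.pi/4)).round(3)
        out.append(dict(offset=(o+0).tolist(),dr=(d+0).tolist(),hand=hand)); P=P+R.apply(o*120); R=R*Rn.from_rotvec(d*np.pi/4)
    print(n); 
    for r in out: print(json.dumps(r))
    return P,R
E
python3 -c "
from h import *
s,p,R=pose();print(yaw(R))
rows((620,-288,240),78.6)"
```

```text
25.772376271608525
10
{"offset": [0.361, 0.003, 0.008], "dr": [0.0, 0.0, -0.117], "hand": 1.0}
{"offset": [0.359, 0.037, 0.008], "dr": [0.0, 0.0, -0.117], "hand": 1.0}
{"offset": [0.354, 0.069, 0.008], "dr": [0.0, 0.0, -0.117], "hand": 1.0}
{"offset": [0.346, 0.102, 0.008], "dr": [0.0, 0.0, -0.118], "hand": 1.0}
{"offset": [0.336, 0.133, 0.008], "dr": [0.0, 0.0, -0.117], "hand": 1.0}
{"offset": [0.322, 0.163, 0.008], "dr": [0.0, 0.0, -0.118], "hand": 1.0}
{"offset": [0.305, 0.193, 0.008], "dr": [0.0, 0.0, -0.117], "hand": 1.0}
{"offset": [0.286, 0.22, 0.008], "dr": [0.0, 0.0, -0.118], "hand": 1.0}
{"offset": [0.265, 0.245, 0.008], "dr": [0.0, -0.001, -0.117], "hand": 1.0}
{"offset": [0.241, 0.268, 0.008], "dr": [-0.001, 0.0, -0.118], "hand": 1.0}
```

Call:
arm_command:
  increments:
    - {"offset":[0.36,0.0,0.01],"dr":[0,0,-0.117],"hand":1}
    - {"offset":[0.36,0.04,0.01],"dr":[0,0,-0.117],"hand":1}
    - {"offset":[0.355,0.07,0.01],"dr":[0,0,-0.117],"hand":1}
    - {"offset":[0.345,0.1,0.01],"dr":[0,0,-0.118],"hand":1}
    - {"offset":[0.335,0.13,0.01],"dr":[0,0,-0.117],"hand":1}
    - {"offset":[0.32,0.165,0.01],"dr":[0,0,-0.118],"hand":1}
    - {"offset":[0.305,0.19,0.01],"dr":[0,0,-0.117],"hand":1}
    - {"offset":[0.285,0.22,0.01],"dr":[0,0,-0.118],"hand":1}

```text
time_s: 0.9
eef_pos: [542.4, -324.0, 240.0]
ee_rot: [-0.0, 0.828, 0.561, -0.0]
force: [-0.5, 0.4, 0.3]
grip_width: 1.002
grip_force: 0.0
```

Call:
arm_command:
  increments:
    - {"offset":[0.265,0.245,0],"dr":[0,0,-0.117],"hand":1}
    - {"offset":[0.24,0.27,0],"dr":[0,0,-0.118],"hand":1}
    - {"offset":[0,0,0],"dr":[0,0,0],"hand":1}
    - {"offset":[0,0,0],"dr":[0,0,0],"hand":1}

```text
time_s: 1.3
eef_pos: [619.7, -287.9, 239.3]
ee_rot: [-0.001, 0.774, 0.634, -0.0]
force: [-0.8, -0.7, -0.4]
grip_width: 1.001
grip_force: 0.0
```

Run:
```python
from h import *
s,p,R=pose();print(p,yaw(R),s["joints"]);i=ctrl.camera_info("wrist");print(i)
np.savez("w1.npz",**i)
cv2.imwrite("pics/w1.png",ctrl.capture("wrist")[:,:,::-1])
```

```text
[ 619.69496894 -287.91785974  239.32125479] 78.64276047569095 [-6.05874388e-01  6.90227158e-01  9.43231550e-01 -2.76202890e-04
  1.50971837e+00 -4.07636380e-01]
{'K': array([[346.21951807,   0.        , 323.0472343 ],
       [  0.        , 346.21951807, 240.62860912],
       [  0.        ,   0.        ,   1.        ]]), 'R': array([[ 0.98048468, -0.19659116, -0.00130438],
       [-0.18862212, -0.94256865,  0.27565566],
       [-0.05542093, -0.27003011, -0.96125556]]), 't': array([-663.46679679, -187.86320024,  325.16416222])}
```

View pics/w1.png

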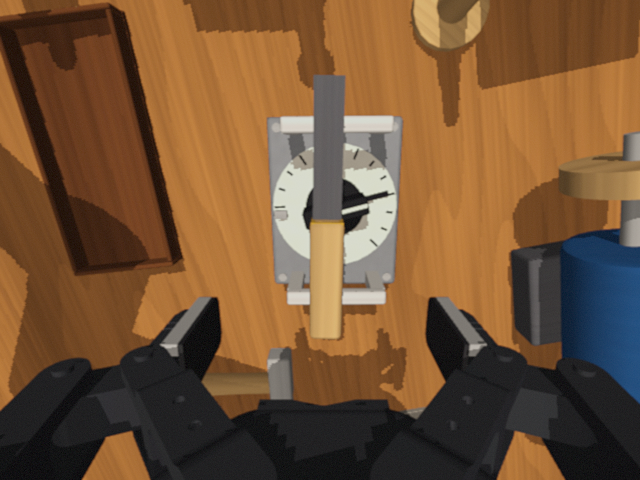

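The wrist view shows the file blade end at (330,75), the shoulder at (327,220) and the handle end at (326,338). The dial centre is near (335,205), the pointer tip at (394,194), and the zero stop at (281,213) on the left, which is the front.

Run:
```python
from h import *
i=dict(np.load("w1.npz"))
f=lambda uv,z:px2w("",uv,z,i)
e=f([(330,75),(344,75),(315,76)],102);h=f([(326,338),(310,337),(342,337)],113);j=f([(312,220),(342,220)],113)
print("file",e,h,j)
print("shoulder blade", f([(315,219),(342,219)],102))
b=f([(281,117),(394,117),(289,303),(384,290)],95)
print("bars",b)
d=f([(336,143),(397,205),(272,205),(337,265)],45);print("dial",d,d.mean(0))
print("ptr",f([(394,194)],53),"stop",f([(281,213)],50))
t=f([(2,18),(115,5),(182,262),(74,274)],26);print("tray",t,t.mean(0))
```

```text
file [[ 646.1 -177.4  102. ]
 [ 655.6 -179.3  102. ]
 [ 635.9 -176.   102. ]] [[ 604.7 -371.9  113. ]
 [ 592.1 -368.4  113. ]
 [ 617.7 -373.5  113. ]] [[ 613.8 -272.9  113. ]
 [ 635.5 -277.2  113. ]]
shoulder blade [[ 615.4 -274.9  102. ]
 [ 635.8 -279.   102. ]]
bars [[ 606.  -196.8   95. ]
 [ 687.  -213.1   95. ]
 [ 578.4 -343.6   95. ]
 [ 659.4 -347.5   95. ]]
dial [[ 643.7 -223.3   45. ]
 [ 688.9 -288.9   45. ]
 [ 575.  -266.1   45. ]
 [ 623.2 -336.1   45. ]] [ 632.7 -278.6   45. ]
ptr [[ 686.2 -276.7   53. ]] stop [[ 582.3 -274.2   50. ]]
tray [[ 382.9  -65.9   26. ]
 [ 481.4  -75.8   26. ]
 [ 466.3 -308.4   26. ]
 [ 351.6 -299.    26. ]] [ 420.55  -187.275   26.   ]
```

Call:
arm_command:
  increments:
    - {"offset":[-0.007,0.013,0.34],"dr":[0,0,0.014],"hand":0.3}
    - {"offset":[0,0,0.34],"dr":[0,0,0],"hand":0.2}
    - {"offset":[0,0,0.25],"dr":[0,0,0],"hand":0}
    - {"offset":[0,0,0.1],"dr":[0,0,0],"hand":0}
    - {"offset":[0,0,0],"dr":[0,0,0],"hand":0}
    - {"offset":[0,0,0],"dr":[0,0,0],"hand":0}

```text
time_s: 1.95
eef_pos: [621.1, -290.4, 118.9]
ee_rot: [0.001, 0.778, 0.629, 0.0]
force: [0.5, -0.3, -0.1]
grip_width: 0.498
grip_force: 0.0
```

Call:
arm_command:
  increments:
    - {"offset":[0,0,0],"dr":[0,0,0],"hand":-1}
    - {"offset":[0,0,0],"dr":[0,0,0],"hand":-1}
    - {"offset":[0,0,0],"dr":[0,0,0],"hand":-1}
    - {"offset":[0,0,0],"dr":[0,0,0],"hand":-1}
    - {"offset":[0,0,0],"dr":[0,0,0],"hand":-1}
    - {"offset":[0,0,0],"dr":[0,0,0],"hand":-1}
  grip_force: 35

```text
time_s: 2.55
eef_pos: [621.5, -290.2, 119.1]
ee_rot: [0.002, 0.777, 0.629, 0.0]
force: [-0.5, -0.2, 6.9]
grip_width: 0.297
grip_force: 35.6
```

Call:
arm_command:
  increments:
    - {"offset":[0,0,-0.1],"dr":[0,0,0],"hand":-1}
    - {"offset":[0,0,-0.25],"dr":[0,0,0],"hand":-1}
    - {"offset":[0,0,-0.25],"dr":[0,0,0],"hand":-1}
    - {"offset":[0,0,-0.25],"dr":[0,0,0],"hand":-1}
    - {"offset":[0,0,0],"dr":[0,0,0],"hand":-1}
    - {"offset":[0,0,0],"dr":[0,0,0],"hand":-1}

```text
time_s: 3.15
eef_pos: [620.8, -289.4, 219.0]
ee_rot: [0.0, 0.777, 0.629, 0.0]
force: [0.3, 0.0, -2.2]
grip_width: 0.292
grip_force: 34.8
```

Run:
```python
from h import *
s,p,R=pose();print(p,yaw(R),s["force"],s["wrist_torque"])
i=dict(np.load("w1.npz"));print(px2w("",[(115,5),(182,262)],0,i))
# file origin is at grasp +15 along file: put at tray mid (415,-186), yaw 85
a=np.radians(85);g=np.array([415,-186])-15*np.array([np.cos(a),np.sin(a)]);print(g)
rows((*g,190),85,-1)
```

```text
[ 620.77554332 -289.42210383  219.01058195] 77.97635482371842 [ 0.28899178  0.02137556 -2.16717379] [-0.00181087  0.00092939  0.01210298]
[[ 469.7  -64.7    0. ]
 [ 453.4 -315.3    0. ]]
[ 413.69266386 -200.94292047]
5
{"offset": [0.072, -0.368, 0.048], "dr": [0.0, 0.0, -0.031], "hand": -1}
{"offset": [0.081, -0.367, 0.048], "dr": [0.0, 0.0, -0.031], "hand": -1}
{"offset": [0.09, -0.364, 0.048], "dr": [0.0, 0.0, -0.031], "hand": -1}
{"offset": [0.099, -0.362, 0.049], "dr": [0.0, 0.0, -0.032], "hand": -1}
{"offset": [0.109, -0.359, 0.048], "dr": [0.0, 0.0, -0.031], "hand": -1}
```

Call:
arm_command:
  increments:
    - {"offset":[0.04,-0.19,0],"dr":[0,0,-0.016],"hand":-1}
    - {"offset":[0.078,-0.37,0],"dr":[0,0,-0.031],"hand":-1}
    - {"offset":[0.087,-0.365,0],"dr":[0,0,-0.031],"hand":-1}
    - {"offset":[0.096,-0.362,0],"dr":[0,0,-0.031],"hand":-1}
    - {"offset":[0.1,-0.36,0.05],"dr":[0,0,-0.031],"hand":-1}
    - {"offset":[0.055,-0.2,0.1],"dr":[0,0,-0.016],"hand":-1}
    - {"offset":[0,0,0],"dr":[0,0,0],"hand":-1}
    - {"offset":[0,0,0],"dr":[0,0,0],"hand":-1}

```text
time_s: 3.95
eef_pos: [410.4, -200.2, 200.3]
ee_rot: [-0.001, 0.738, 0.675, -0.0]
force: [0.2, -1.1, -1.4]
grip_width: 0.294
grip_force: 35.3
```

Run:
```python
from h import *
s,p,R=pose();print(p,yaw(R),s["force"]);i=ctrl.camera_info("wrist")
np.savez("w2.npz",**i)
cv2.imwrite("pics/w2.png",ctrl.capture("wrist")[:,:,::-1])
```

```text
[ 410.43111793 -200.21580508  200.30785225] 84.96003323528265 [ 0.23989781 -1.05223186 -1.4419774 ]
```

View pics/w2.png

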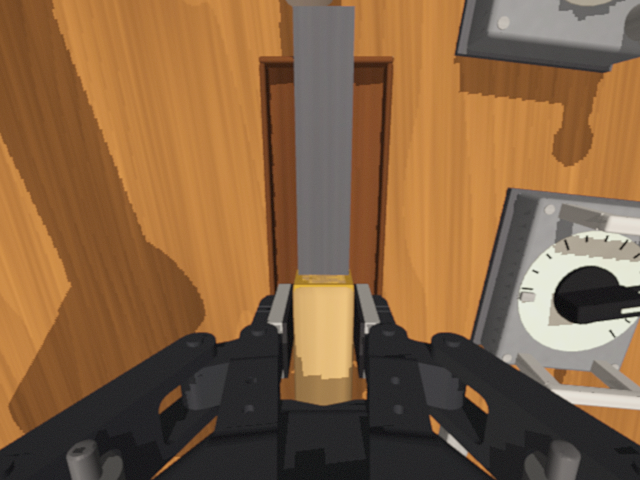

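The file sits aligned over the tray, whose far end edge runs (261,58)–(392,58). The blade end is at row 7 and the shoulder at row 275. On the right the knob is clear, with its bar centred near (600,302).

Run:
```python
from h import *
i=dict(np.load("w2.npz"))
f=lambda uv,z:px2w("",uv,z,i)
s,p,R=pose(); zb=p[2]-24
print("tray far edge",f([(261,58),(392,58)],26),"side",f([(274,290),(380,290)],26))
print("blade",f([(294,7),(354,7),(299,275),(350,275)],zb+7))
```

```text
tray far edge [[373.2 -64.4  26. ]
 [474.9 -73.3  26. ]] side [[ 358.5 -259.9   26. ]
 [ 457.3 -268.6   26. ]]
blade [[ 409.8  -84.3  183.6]
 [ 431.   -86.2  183.6]
 [ 400.7 -185.7  183.6]
 [ 422.8 -187.7  183.6]]
```

Call:
arm_command:
  increments:
    - {"offset":[0,0,0.2],"dr":[0,0,0],"hand":-1}
    - {"offset":[0,0,0.35],"dr":[0,0,0],"hand":-1}
    - {"offset":[0,0,0.35],"dr":[0,0,0],"hand":-1}
    - {"offset":[0,0,0.25],"dr":[0,0,0],"hand":-1}
    - {"offset":[0,0,0.15],"dr":[0,0,0],"hand":-1}
    - {"offset":[0,0,0.05],"dr":[0,0,0],"hand":-1}
    - {"offset":[0,0,0],"dr":[0,0,0],"hand":-1}
    - {"offset":[0,0,0],"dr":[0,0,0],"hand":-1}

```text
time_s: 4.8
eef_pos: [411.3, -200.8, 39.6]
ee_rot: [0.001, 0.737, 0.676, 0.0]
force: [0.3, 0.0, -1.9]
grip_width: 0.292
grip_force: 35.2
```

Call:
arm_command:
  increments:
    - {"offset":[0,0,0.025],"dr":[0,0,0],"hand":-1}
    - {"offset":[0,0,0.01],"dr":[0,0,0],"hand":-1}
    - {"offset":[0,0,0],"dr":[0,0,0],"hand":-1}

```text
time_s: 5.1
eef_pos: [410.7, -200.4, 34.8]
ee_rot: [0.0, 0.737, 0.676, 0.0]
force: [-0.0, -0.7, -1.9]
grip_width: 0.295
grip_force: 35.3
```

Call:
arm_command:
  increments:
    - {"offset":[0,0,0.015],"dr":[0,0,0],"hand":-1}
    - {"offset":[0,0,0.015],"dr":[0,0,0],"hand":-1}
    - {"offset":[0,0,0],"dr":[0,0,0],"hand":-1}
    - {"offset":[0,0,0],"dr":[0,0,0],"hand":-1}

```text
time_s: 5.5
eef_pos: [410.6, -200.3, 30.9]
ee_rot: [-0.0, 0.737, 0.676, -0.0]
force: [0.2, 0.7, -2.0]
grip_width: 0.293
grip_force: 35.3
```

Call:
arm_command:
  increments:
    - {"offset":[0,0,0.008],"dr":[0,0,0],"hand":-1}
    - {"offset":[0,0,0.008],"dr":[0,0,0],"hand":-1}
    - {"offset":[0,0,0],"dr":[0,0,0],"hand":-1}

```text
time_s: 5.8
eef_pos: [410.7, -200.4, 29.1]
ee_rot: [0.0, 0.737, 0.676, -0.0]
force: [0.2, 0.2, -0.9]
grip_width: 0.296
grip_force: 35.4
```

Contact is starting. I'll go down a little more.

Call:
arm_command:
  increments:
    - {"offset":[0,0,0.008],"dr":[0,0,0],"hand":-1}
    - {"offset":[0,0,0.004],"dr":[0,0,0],"hand":-1}
    - {"offset":[0,0,0],"dr":[0,0,0],"hand":-1}
    - {"offset":[0,0,0],"dr":[0,0,0],"hand":-1}

```text
time_s: 6.2
eef_pos: [410.7, -200.4, 29.0]
ee_rot: [0.0, 0.737, 0.676, -0.0]
force: [-6.9, 4.1, 21.6]
grip_width: 0.296
grip_force: 38.2
```

Call:
arm_command:
  increments:
    - {"offset":[0,0,-0.01],"dr":[0,0,0],"hand":-1}
    - {"offset":[0,0,0],"dr":[0,0,0],"hand":-0.1}
    - {"offset":[0,0,0],"dr":[0,0,0],"hand":-0.1}
    - {"offset":[0,0,0],"dr":[0,0,0],"hand":-0.1}
    - {"offset":[0,0,-0.05],"dr":[0,0,0],"hand":-0.1}
    - {"offset":[0,0,-0.2],"dr":[0,0,0],"hand":-0.1}
    - {"offset":[0,0,-0.35],"dr":[0,0,0],"hand":-0.1}
    - {"offset":[0,0,-0.35],"dr":[0,0,0],"hand":-0.1}

```text
time_s: 7.0
eef_pos: [410.3, -200.1, 144.4]
ee_rot: [-0.001, 0.737, 0.676, -0.0]
force: [0.3, -0.8, 0.5]
grip_width: 0.452
grip_force: 0.0
```

Call:
arm_command:
  increments:
    - {"offset":[0,0,-0.35],"dr":[0,0,0],"hand":-0.1}
    - {"offset":[0,0,-0.2],"dr":[0,0,0],"hand":-0.1}
    - {"offset":[0,0.0,0],"dr":[0,0,0],"hand":-0.1}
    - {"offset":[0,0,0],"dr":[0,0,0],"hand":-0.1}

```text
time_s: 7.4
eef_pos: [410.5, -200.2, 208.8]
ee_rot: [0.0, 0.737, 0.676, 0.0]
force: [-0.4, -0.4, -0.7]
grip_width: 0.449
grip_force: 0.0
```

Run:
```python
from h import *
s,p,R=pose();print(p,yaw(R),s["force"]);i=ctrl.camera_info("wrist")
np.savez("w3.npz",**i)
w=ctrl.capture("wrist")[:,:,::-1];t=ctrl.capture("top")[:,:,::-1]
c=np.zeros((600,800,3),np.uint8);c[:360,:480]=cv2.resize(w,(480,360))
a=cv2.resize(t[190:250,365:440],(0,0),fx=4,fy=4,interpolation=cv2.INTER_CUBIC);c[360:600,:300]=a
cv2.imwrite("pics/w3.png",c)
```

```text
[ 410.49741429 -200.22471602  208.83310217] 84.98973918978342 [-0.41079992 -0.39997033 -0.65686148]
```

View pics/w3.png

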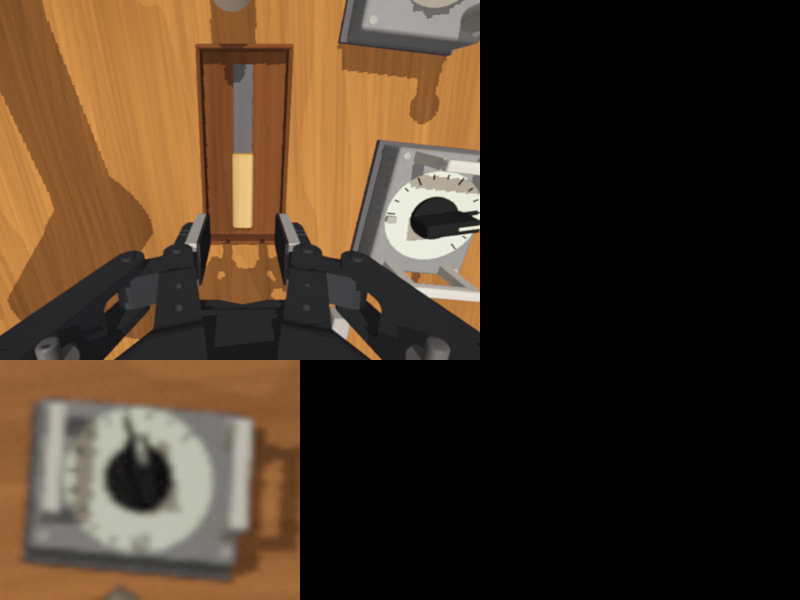

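The file lies in the tray, and the knob is now uncovered. Next I go above the knob.

Run:
```python
from h import *
A=lambda p:[(365+x/4,190+(y-360)/4) for x,y in p]
print(px2w("top",A([(139,480)]),45),px2w("top",A([(126,418)]),53))
rows((600,-272,190),2,0)
```

```text
[[ 629.1 -279.    45. ]] [[ 677.1 -274.    53. ]]
10
{"offset": [-0.046, 0.163, 0.015], "dr": [0.0, 0.0, 0.184], "hand": 0}
{"offset": [-0.022, 0.168, 0.014], "dr": [0.0, 0.0, 0.184], "hand": 0}
{"offset": [0.002, 0.169, 0.015], "dr": [0.0, 0.0, 0.185], "hand": 0}
{"offset": [0.027, 0.167, 0.014], "dr": [0.0, 0.0, 0.184], "hand": 0}
{"offset": [0.051, 0.161, 0.015], "dr": [0.0, 0.0, 0.185], "hand": 0}
{"offset": [0.073, 0.152, 0.014], "dr": [0.0, 0.0, 0.184], "hand": 0}
{"offset": [0.095, 0.14, 0.015], "dr": [-0.001, 0.0, 0.185], "hand": 0}
{"offset": [0.114, 0.125, 0.014], "dr": [0.0, 0.0, 0.184], "hand": 0}
{"offset": [0.131, 0.108, 0.015], "dr": [-0.001, 0.001, 0.185], "hand": 0}
{"offset": [0.145, 0.088, 0.015], "dr": [0.0, 0.0, 0.184], "hand": 0}
```

Call:
arm_command:
  increments:
    - {"offset":[-0.046,0.163,0.015],"dr":[0,0,0.184],"hand":0}
    - {"offset":[-0.022,0.168,0.015],"dr":[0,0,0.184],"hand":0}
    - {"offset":[0.002,0.169,0.015],"dr":[0,0,0.185],"hand":0}
    - {"offset":[0.027,0.167,0.015],"dr":[0,0,0.184],"hand":0}
    - {"offset":[0.051,0.161,0.015],"dr":[0,0,0.185],"hand":0}
    - {"offset":[0.073,0.152,0.015],"dr":[0,0,0.184],"hand":0}
    - {"offset":[0.095,0.14,0.015],"dr":[0,0,0.185],"hand":0}
    - {"offset":[0.114,0.125,0.015],"dr":[0,0,0.184],"hand":0}

```text
time_s: 8.3
eef_pos: [562.9, -257.9, 192.7]
ee_rot: [-0.001, 0.987, 0.159, -0.001]
force: [-0.7, 0.8, 1.6]
grip_width: 0.498
grip_force: 0.0
```

Call:
arm_command:
  increments:
    - {"offset":[0.131,0.108,0.015],"dr":[0,0,0.185],"hand":0}
    - {"offset":[0.145,0.088,0.015],"dr":[0,0,0.184],"hand":0}
    - {"offset":[0,0,0],"dr":[0,0,0],"hand":0}
    - {"offset":[0,0,0],"dr":[0,0,0],"hand":0}
    - {"offset":[0,0,0],"dr":[0,0,0],"hand":0}

```text
time_s: 8.8
eef_pos: [599.9, -272.1, 190.4]
ee_rot: [-0.0, 1.0, 0.019, -0.001]
force: [0.2, -1.0, 0.7]
grip_width: 0.503
grip_force: 0.0
```

Run:
```python
from h import *
s,p,R=pose();print(p,yaw(R),s["joints"]);i=ctrl.camera_info("wrist")
np.savez("w4.npz",**i)
cv2.imwrite("pics/w4.png",ctrl.capture("wrist")[:,:,::-1])
```

```text
[ 599.86558395 -272.08809269  190.41679107] 2.131092979641654 [-6.03311979e-01  6.57454568e-01  1.12515189e+00 -2.80053347e-05
  1.36021154e+00  9.30295984e-01]
```

View pics/w4.png

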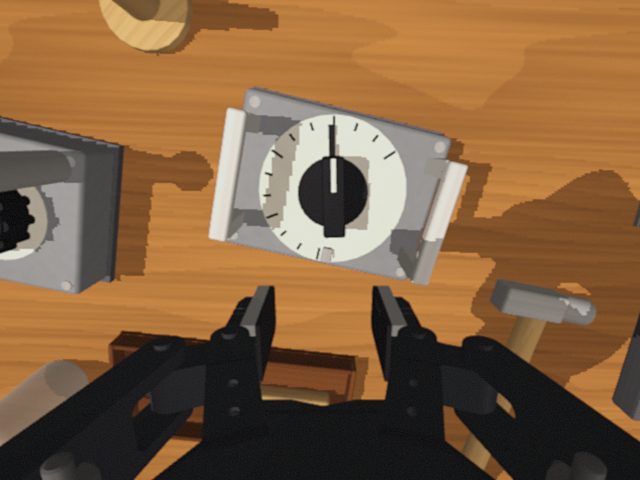

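The pointer tip is at (332,124), the knob bar's near end at (334,237), the dial centre at (333,188) and the stop at (328,253). The knob is well aligned with the tool.

Run:
```python
from h import *
i=dict(np.load("w4.npz"))
f=lambda uv,z:px2w("",uv,z,i)
d=f([(260,188),(407,188),(333,115),(333,262)],45);print("dial",d.mean(0),d)
q=f([(299,192),(367,192)],51);print("disc",q.mean(0))
c=f([(324,237),(345,237)],79);print("bar near end",c,c.mean(0))
tp=f([(332,124)],48)[0];print("tip",tp)
print("stop",f([(328,249)],50))
for cc in (d.mean(0),q.mean(0)): v=tp-cc; print(np.degrees(np.arctan2(v[1],v[0])))
v=tp-c.mean(0);print(np.degrees(np.arctan2(v[1],v[0])))
```

```text
dial [ 632.775 -279.1     45.   ] [[ 632.5 -222.2   45. ]
 [ 636.8 -336.2   45. ]
 [ 687.9 -276.4   45. ]
 [ 573.9 -281.6   45. ]]
disc [ 632.35 -278.75   51.  ]
bar near end [[ 604.3 -272.9   79. ]
 [ 604.9 -287.7   79. ]] [ 604.6 -280.3   79. ]
tip [ 681.5 -275.9   48. ]
stop [[ 586.5 -276.9   50. ]]
3.7574873920798
3.3186230723758445
3.274731583473758
```

Call:
arm_command:
  increments:
    - {"offset":[0.14,0.035,0.2],"dr":[0,0,-0.026],"hand":0}
    - {"offset":[0.125,0.035,0.25],"dr":[0,0,0],"hand":0}
    - {"offset":[0,0,0.25],"dr":[0,0,0],"hand":0}
    - {"offset":[0,0,0.2],"dr":[0,0,0],"hand":0}
    - {"offset":[0,0,0.07],"dr":[0,0,0],"hand":0}
    - {"offset":[0,0,0],"dr":[0,0,0],"hand":0}
    - {"offset":[0,0,0],"dr":[0,0,0],"hand":0}

```text
time_s: 9.55
eef_pos: [633.1, -279.7, 76.2]
ee_rot: [0.001, 1.0, 0.028, 0.001]
force: [-0.3, 0.1, -0.0]
grip_width: 0.498
grip_force: 0.0
```

Call:
arm_command:
  increments:
    - {"offset":[0,0,0],"dr":[0,0,0],"hand":-1}
    - {"offset":[0,0,0],"dr":[0,0,0],"hand":-1}
    - {"offset":[0,0,0],"dr":[0,0,0],"hand":-1}
    - {"offset":[0,0,0],"dr":[0,0,0],"hand":-1}
    - {"offset":[0,0,0],"dr":[0,0,0],"hand":-1}
  grip_force: 30

```text
time_s: 10.05
eef_pos: [633.1, -278.1, 76.1]
ee_rot: [-0.001, 1.0, 0.028, 0.0]
force: [-3.0, 8.2, 7.5]
grip_width: 0.179
grip_force: 33.4
```

Call:
arm_command:
  increments:
    - {"offset":[0,-0.013,0],"dr":[0,0,0],"hand":-1}
    - {"offset":[0,0,0],"dr":[0,0,-0.1],"hand":-1}
    - {"offset":[0,0,0],"dr":[0,0,-0.15],"hand":-1}
    - {"offset":[0,0,0],"dr":[0,0,-0.15],"hand":-1}
    - {"offset":[0,0,0],"dr":[0,0,-0.15],"hand":-1}
    - {"offset":[0,0,0],"dr":[0,0,-0.15],"hand":-1}

```text
time_s: 10.65
eef_pos: [632.9, -277.5, 76.1]
ee_rot: [0.0, 0.954, 0.3, 0.001]
force: [-2.9, 3.7, 7.0]
grip_width: 0.178
grip_force: 33.3
```

```bash
python3 -c "
from h import *
s,p,R=pose();print(p,yaw(R),s['joints'][5],s['force'],s['wrist_torque'],s['grip_width'])"
```

```text
[ 632.94035321 -277.50910794   76.13653038] 34.96737740661723 0.37776430758728385 [-2.90614236  3.68361321  7.00689357] [ 0.56651683  0.34552867 -0.11497664] 0.1783680747950258
```

Call:
arm_command:
  increments:
    - {"offset":[0,0,0],"dr":[0,0,-0.16],"hand":-1}
    - {"offset":[0,0,0],"dr":[0,0,-0.16],"hand":-1}
    - {"offset":[0,0,0],"dr":[0,0,-0.16],"hand":-1}
    - {"offset":[0,0,0],"dr":[0,0,-0.16],"hand":-1}
    - {"offset":[0,0,0],"dr":[0,0,-0.16],"hand":-1}
    - {"offset":[0,0,0],"dr":[0,0,-0.16],"hand":-1}
    - {"offset":[0,0,0],"dr":[0,0,-0.16],"hand":-1}
    - {"offset":[0,0,0],"dr":[0,0,-0.16],"hand":-1}

```text
time_s: 11.45
eef_pos: [632.3, -277.1, 76.1]
ee_rot: [-0.001, 0.691, 0.723, 0.0]
force: [-7.8, 4.6, 10.3]
grip_width: 0.182
grip_force: 33.7
```

Call:
arm_command:
  increments:
    - {"offset":[0,0,0],"dr":[0,0,-0.16],"hand":-1}
    - {"offset":[0,0,0],"dr":[0,0,-0.16],"hand":-1}
    - {"offset":[0,0,0],"dr":[0,0,-0.16],"hand":-1}
    - {"offset":[0,0,0],"dr":[0,0,-0.16],"hand":-1}
    - {"offset":[0,0,0],"dr":[0,0,-0.16],"hand":-1}
    - {"offset":[0,0,0],"dr":[0,0,-0.16],"hand":-1}
    - {"offset":[0,0,0],"dr":[0,0,-0.16],"hand":-1}
    - {"offset":[0,0,0],"dr":[0,0,0],"hand":-1}

```text
time_s: 12.25
eef_pos: [631.6, -277.3, 76.1]
ee_rot: [-0.001, 0.318, 0.948, 0.0]
force: [-10.9, 4.5, 10.9]
grip_width: 0.176
grip_force: 33.8
```

```bash
python3 -c "
from h import *
s,p,R=pose();print(p,yaw(R),s['joints'][5],s['force'],s['wrist_torque'],s['grip_width'])"
```

```text
[ 631.64547745 -277.323712     76.07150831] 142.90369984438183 -1.5061025070759966 [-10.88711222   4.46668554  10.86822527] [0.93589665 1.7280642  0.03745209] 0.1764324421735985
```

Call:
arm_command:
  increments:
    - {"offset":[0.008,-0.006,0],"dr":[0,0,-0.1],"hand":-1}
    - {"offset":[0,0,0],"dr":[0,0,-0.1],"hand":-1}
    - {"offset":[0,0,0],"dr":[0,0,-0.1],"hand":-1}
    - {"offset":[0,0,0],"dr":[0,0,-0.1],"hand":-1}
    - {"offset":[0,0,0],"dr":[0,0,-0.08],"hand":-1}
    - {"offset":[0,0,0],"dr":[0,0,0],"hand":-1}

```text
time_s: 12.85
eef_pos: [631.3, -277.6, 76.1]
ee_rot: [0.0, 0.136, 0.991, 0.0]
force: [-5.4, 3.2, 8.3]
grip_width: 0.179
grip_force: 33.4
```

```bash
python3 -c "
from h import *
s,p,R=pose();print(p,yaw(R),s['joints'][5],s['force'],s['wrist_torque'],s['tau'][5])"
```

```text
[ 631.33023844 -277.59158286   76.14238129] 164.39515334088702 -1.8822600135724306 [-5.38175059  3.20369078  8.30279376] [0.68888611 0.80191341 0.07622648] -0.496391449123621
```

Call:
arm_command:
  increments:
    - {"offset":[0,0,0],"dr":[0,0,-0.05],"hand":-1}
    - {"offset":[0,0,0],"dr":[0,0,-0.05],"hand":-1}
    - {"offset":[0,0,0],"dr":[0,0,-0.04],"hand":-1}
    - {"offset":[0,0,0],"dr":[0,0,0],"hand":-1}

```text
time_s: 13.25
eef_pos: [631.3, -277.7, 76.1]
ee_rot: [0.0, 0.082, 0.997, 0.0]
force: [-4.7, 2.7, 7.7]
grip_width: 0.18
grip_force: 34.9
```

```bash
python3 -c "
from h import *
s,p,R=pose();print(p,yaw(R),s['joints'][5],s['force'],s['wrist_torque'],s['tau'][5])"
```

```text
[ 631.28808286 -277.7066443    76.14710443] 170.5562038180373 -1.9901327850128818 [-4.74785397  2.68668852  7.72912829] [ 0.62695981  0.8743557  -0.65725369] -0.9685098007321358
```

The z torque has jumped, so the knob is at the stop. One small extra push, then release and rise.

Call:
arm_command:
  increments:
    - {"offset":[0,0,0],"dr":[0,0,-0.03],"hand":-1}
    - {"offset":[0,0,0],"dr":[0,0,0],"hand":-1}
    - {"offset":[0,0,0],"dr":[0,0,0],"hand":-1}
    - {"offset":[0,0,0],"dr":[0,0,0],"hand":-1}

```text
time_s: 13.65
eef_pos: [631.5, -277.8, 76.2]
ee_rot: [0.001, 0.071, 0.997, 0.0]
force: [-3.8, 2.5, 6.6]
grip_width: 0.178
grip_force: 42.6
```

```bash
python3 -c "
from h import *
s,p,R=pose();print(p,yaw(R),s['joints'][5],s['force'],s['wrist_torque'],s['tau'][5])"
```

```text
[ 631.4998302  -277.77748723   76.22732033] 171.85138272951772 -2.0127813660993232 [-3.80346512  2.53291447  6.64710105] [ 0.51860909  0.63954122 -0.78034843] -0.7594495452940464
```

Call:
arm_command:
  increments:
    - {"offset":[0,0,0],"dr":[0,0,0],"hand":0}
    - {"offset":[0,0,0],"dr":[0,0,0],"hand":0}
    - {"offset":[0,0,0],"dr":[0,0,0],"hand":0}
    - {"offset":[0,0,-0.1],"dr":[0,0,0],"hand":0}
    - {"offset":[0,0,-0.3],"dr":[0,0,0],"hand":0}
    - {"offset":[0,0,-0.35],"dr":[0,0,0],"hand":0}
    - {"offset":[0,0,-0.35],"dr":[0,0,0],"hand":0}
    - {"offset":[0,0,-0.2],"dr":[0,0,0],"hand":0}

```text
time_s: 14.45
eef_pos: [631.8, -278.1, 235.6]
ee_rot: [0.003, 0.07, 0.998, -0.001]
force: [0.4, 0.5, -0.4]
grip_width: 0.497
grip_force: 0.0
```

Run:
```python
from h import *
s,p,R=pose();print(p,yaw(R))
t=ctrl.capture("top")[:,:,::-1];w=ctrl.capture("wrist")[:,:,::-1]
c=np.zeros((600,800,3),np.uint8);c[:360,:480]=cv2.resize(w,(480,360))
c[360:600,:300]=cv2.resize(t[190:250,365:440],(0,0),fx=4,fy=4,interpolation=cv2.INTER_CUBIC)
cv2.imwrite("pics/w5.png",c)
```

```text
[ 631.83886754 -278.050536    235.64352493] 171.93809460061513
```

View pics/w5.png

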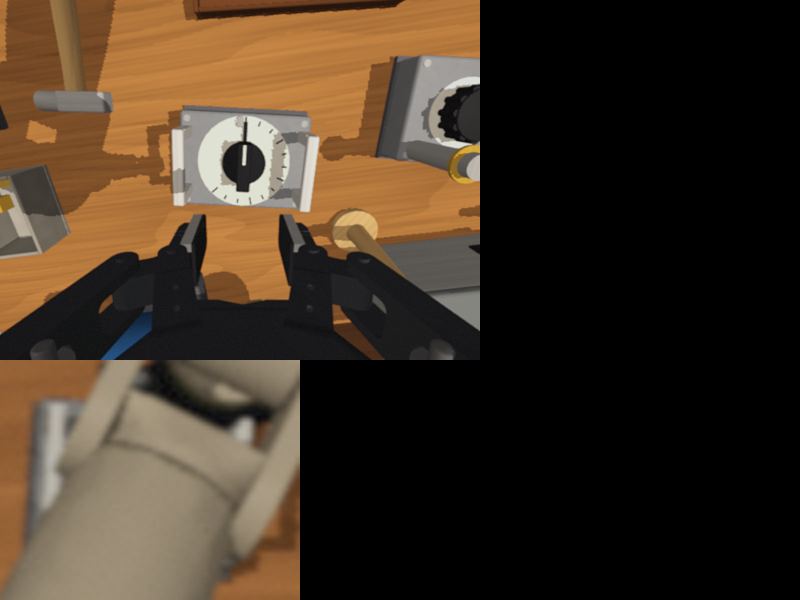

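The pointer is at the front stop, next to the block mark at wrist (244,120). On to the key, well above the post.

Run:
```python
from h import *
rows((652,287,215),182,0,13)
```

```text
13
{"offset": [0.038, 0.361, 0.012], "dr": [0.0, 0.001, -0.017], "hand": 0}
{"offset": [0.034, 0.361, 0.012], "dr": [0.0, 0.001, -0.017], "hand": 0}
{"offset": [0.029, 0.361, 0.012], "dr": [0.0, 0.001, -0.017], "hand": 0}
{"offset": [0.024, 0.362, 0.012], "dr": [-0.001, 0.001, -0.017], "hand": 0}
{"offset": [0.019, 0.362, 0.012], "dr": [0.0, 0.001, -0.017], "hand": 0}
{"offset": [0.014, 0.362, 0.012], "dr": [-0.001, 0.001, -0.017], "hand": 0}
{"offset": [0.009, 0.363, 0.013], "dr": [0.0, 0.0, -0.017], "hand": 0}
{"offset": [0.005, 0.363, 0.012], "dr": [-0.001, 0.001, -0.017], "hand": 0}
{"offset": [0.0, 0.363, 0.013], "dr": [0.0, 0.0, -0.018], "hand": 0}
{"offset": [-0.006, 0.362, 0.013], "dr": [-0.001, 0.001, -0.017], "hand": 0}
{"offset": [-0.01, 0.362, 0.013], "dr": [0.0, 0.0, -0.018], "hand": 0}
{"offset": [-0.016, 0.363, 0.013], "dr": [-0.001, 0.001, -0.017], "hand": 0}
{"offset": [-0.02, 0.362, 0.013], "dr": [0.0, 0.0, -0.018], "hand": 0}
```

Call:
arm_command:
  increments:
    - {"offset":[0.038,0.36,0],"dr":[0,0,-0.017],"hand":0}
    - {"offset":[0.034,0.36,0],"dr":[0,0,-0.017],"hand":0}
    - {"offset":[0.029,0.36,0],"dr":[0,0,-0.017],"hand":0}
    - {"offset":[0.024,0.362,0],"dr":[0,0,-0.017],"hand":0}
    - {"offset":[0.019,0.362,0],"dr":[0,0,-0.017],"hand":0}
    - {"offset":[0.014,0.362,0],"dr":[0,0,-0.017],"hand":0}
    - {"offset":[0.009,0.363,0],"dr":[0,0,-0.017],"hand":0}
    - {"offset":[0.005,0.363,0],"dr":[0,0,-0.017],"hand":0}

```text
time_s: 15.35
eef_pos: [643.0, 71.6, 230.1]
ee_rot: [-0.0, 0.017, 1.0, 0.0]
force: [0.0, -0.4, 0.6]
grip_width: 0.498
grip_force: 0.0
```

Call:
arm_command:
  increments:
    - {"offset":[0,0.363,0],"dr":[0,0,-0.018],"hand":0}
    - {"offset":[-0.006,0.363,0.03],"dr":[0,0,-0.018],"hand":0}
    - {"offset":[-0.01,0.363,0.06],"dr":[0,0,-0.018],"hand":0}
    - {"offset":[-0.016,0.363,0.06],"dr":[0,0,-0.018],"hand":0}
    - {"offset":[-0.02,0.363,0.03],"dr":[0,0,-0.018],"hand":0}
    - {"offset":[0,0,0],"dr":[0,0,0],"hand":0}
    - {"offset":[0,0,0],"dr":[0,0,0],"hand":0}

```text
time_s: 16.05
eef_pos: [650.5, 288.2, 208.0]
ee_rot: [-0.001, -0.019, 1.0, -0.0]
force: [0.0, -0.5, 1.1]
grip_width: 0.503
grip_force: 0.0
```

Run:
```python
from h import *
s,p,R=pose();print(p,yaw(R),s["joints"]);i=ctrl.camera_info("wrist")
np.savez("w6.npz",**i)
cv2.imwrite("pics/w6.png",ctrl.capture("wrist")[:,:,::-1])
```

```text
[650.45792906 288.17476403 207.95381491] -177.81803709911324 [ 2.52945484e-01  7.80287707e-01  8.65515364e-01 -3.24719467e-04
  1.49723170e+00 -1.35590960e+00]
```

View pics/w6.png

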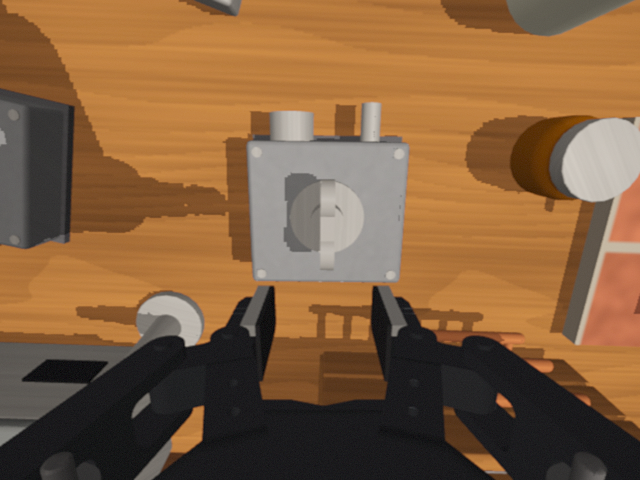

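The key's wings run from (327,180) to (327,270) and are in line with the tool. The unit's corners are (248,140), (408,142), (397,281) and (256,280), and the mandrel foot is at (170,320).

Run:
```python
from h import *
i=dict(np.load("w6.npz"))
f=lambda uv,z:px2w("",uv,z,i)
c=f([(248,140),(408,142),(397,281),(256,280)],50);print(c,c.mean(0))
k=f([(327,181),(327.5,269)],95);print("key",k,k.mean(0))
print("mandrel foot",f([(170,320)],5), "from top",px2w("top",[(264,194)],5))
```

```text
[[581.1 226.3  50. ]
 [577.8 351.6  50. ]
 [695.  354.3  50. ]
 [698.8 230.8  50. ]] [638.175 290.75   50.   ]
key [[605.7 288.8  95. ]
 [669.2 291.8  95. ]] [637.45 290.3   95.  ]
mandrel foot [[766.5 131.    5. ]] from top [[765.  133.4   5. ]]
```

Call:
arm_command:
  increments:
    - {"offset":[0.058,0.01,0.15],"dr":[0,0,0],"hand":0}
    - {"offset":[0.058,0.009,0.25],"dr":[0,0,0],"hand":0}
    - {"offset":[0,0,0.25],"dr":[0,0,0],"hand":0}
    - {"offset":[0,0,0.25],"dr":[0,0,0],"hand":0}
    - {"offset":[0,0,0.12],"dr":[0,0,0],"hand":0}
    - {"offset":[0,0,0],"dr":[0,0,0],"hand":0}
    - {"offset":[0,0,0],"dr":[0,0,0],"hand":0}

```text
time_s: 16.8
eef_pos: [637.7, 288.9, 88.0]
ee_rot: [0.001, -0.018, 1.0, 0.0]
force: [-0.3, -0.2, 0.3]
grip_width: 0.5
grip_force: 0.0
```

Call:
arm_command:
  increments:
    - {"offset":[0,0,0],"dr":[0,0,0],"hand":-1}
    - {"offset":[0,0,0],"dr":[0,0,0],"hand":-1}
    - {"offset":[0,0,0],"dr":[0,0,0],"hand":-1}
    - {"offset":[0,0,0],"dr":[0,0,0],"hand":-1}
    - {"offset":[0,0,0],"dr":[0,0,0],"hand":-1}
  grip_force: 30

```text
time_s: 17.3
eef_pos: [637.7, 290.4, 88.7]
ee_rot: [0.002, -0.019, 1.0, 0.001]
force: [0.4, 3.3, 7.9]
grip_width: 0.268
grip_force: 29.3
```

The width is 22.8 mm where I expected 10, so the tips are probably on the hub. I'll regrip a little higher.

Call:
arm_command:
  increments:
    - {"offset":[0,0,0],"dr":[0,0,0],"hand":0}
    - {"offset":[0,0,0],"dr":[0,0,0],"hand":0}
    - {"offset":[0,0.008,-0.06],"dr":[0,0,0],"hand":0}
    - {"offset":[0,0,0],"dr":[0,0,0],"hand":-1}
    - {"offset":[0,0,0],"dr":[0,0,0],"hand":-1}
    - {"offset":[0,0,0],"dr":[0,0,0],"hand":-1}
    - {"offset":[0,0,0],"dr":[0,0,0],"hand":-1}
    - {"offset":[0,0,0],"dr":[0,0,0],"hand":-1}

```text
time_s: 18.1
eef_pos: [636.9, 290.5, 93.9]
ee_rot: [0.0, -0.018, 1.0, 0.0]
force: [-0.6, 1.8, 3.3]
grip_width: 0.108
grip_force: 32.3
```

Now the wings are gripped at 9 mm. Twist clockwise.

Call:
arm_command:
  increments:
    - {"offset":[0,0,0],"dr":[0,0,0.1],"hand":-1}
    - {"offset":[0,0,0],"dr":[0,0,0.15],"hand":-1}
    - {"offset":[0,0,0],"dr":[0,0,0.15],"hand":-1}
    - {"offset":[0,0,0],"dr":[0,0,0.15],"hand":-1}
    - {"offset":[0,0,0],"dr":[0,0,0.15],"hand":-1}
    - {"offset":[0,0,0],"dr":[0,0,0.15],"hand":-1}
    - {"offset":[0,0,0],"dr":[0,0,0.15],"hand":-1}
    - {"offset":[0,0,0],"dr":[0,0,0.15],"hand":-1}
  grip_force: 40

```text
time_s: 18.9
eef_pos: [637.7, 292.5, 93.9]
ee_rot: [0.001, 0.422, 0.907, 0.003]
force: [7.3, 12.2, -2.3]
grip_width: 0.109
grip_force: 40.9
```

Call:
arm_command:
  increments:
    - {"offset":[0,0,0],"dr":[0,0,0.08],"hand":-1}
    - {"offset":[0,0,0],"dr":[0,0,0.06],"hand":-1}
    - {"offset":[0,0,0],"dr":[0,0,0.02],"hand":-1}
    - {"offset":[0,0,0],"dr":[0,0,0],"hand":-1}

```text
time_s: 19.3
eef_pos: [637.9, 292.7, 93.9]
ee_rot: [0.001, 0.476, 0.88, 0.003]
force: [9.4, 12.6, -3.4]
grip_width: 0.105
grip_force: 40.9
```

```bash
python3 -c "
from h import *
s,p,R=pose();print(p,yaw(R),s['joints'][5],s['force'],s['wrist_torque'],s['grip_width'])"
```

```text
[637.94496535 292.66257423  93.92642269] 123.18736442431964 -0.3177585291858143 [ 9.43896499 12.55818574 -3.37924702] [ 2.06331889 -1.36339697  0.18069784] 0.10467924773394008
```

Call:
arm_command:
  increments:
    - {"offset":[0,0,0],"dr":[0,0,0.04],"hand":-1}
    - {"offset":[0,0,0],"dr":[0,0,0.04],"hand":-1}
    - {"offset":[0,0,0],"dr":[0,0,0],"hand":-1}
    - {"offset":[0,0,0],"dr":[0,0,0],"hand":-1}

```text
time_s: 19.7
eef_pos: [638.0, 292.7, 93.9]
ee_rot: [0.001, 0.503, 0.865, 0.003]
force: [9.5, 12.6, -3.6]
grip_width: 0.107
grip_force: 42.2
```

```bash
python3 -c "
from h import *
s,p,R=pose();print(p,yaw(R),s['joints'][5],s['force'],s['wrist_torque'],s['grip_width'])"
```

```text
[638.03248491 292.73347236  93.94960584] 119.66769367822214 -0.2561286297013289 [ 9.49386624 12.62301606 -3.59557773] [ 2.12992298 -1.47029155  0.63200564] 0.107170486321549
```

The torque is 0.63 N m, so the key is at its stop. I'll open fully so the wings can spring back freely, then rise.

Call:
arm_command:
  increments:
    - {"offset":[0,0,0],"dr":[0,0,0],"hand":1}
    - {"offset":[0,0,0],"dr":[0,0,0],"hand":1}
    - {"offset":[0,0,0],"dr":[0,0,0],"hand":1}
    - {"offset":[0,0,0],"dr":[0,0,0],"hand":1}
    - {"offset":[0,0,0],"dr":[0,0,0],"hand":1}
    - {"offset":[0,0,-0.15],"dr":[0,0,0],"hand":1}
    - {"offset":[0,0,-0.3],"dr":[0,0,0],"hand":1}
    - {"offset":[0,0,-0.35],"dr":[0,0,0],"hand":1}

```text
time_s: 20.5
eef_pos: [636.4, 289.8, 189.6]
ee_rot: [-0.001, 0.504, 0.864, -0.001]
force: [0.3, 1.1, 0.8]
grip_width: 1.002
grip_force: 0.0
```

Call:
arm_command:
  increments:
    - {"offset":[0,0,-0.35],"dr":[0,0,0],"hand":1}
    - {"offset":[-0.1,0.1,-0.1],"dr":[0,0,0],"hand":1}
    - {"offset":[0,0,0],"dr":[0,0,0],"hand":1}
    - {"offset":[0,0,0],"dr":[0,0,0],"hand":1}
    - {"offset":[0,0,0],"dr":[0,0,0],"hand":1}

```text
time_s: 21.0
eef_pos: [652.4, 285.8, 241.6]
ee_rot: [-0.001, 0.503, 0.864, -0.001]
force: [-0.6, 0.3, 0.3]
grip_width: 1.002
grip_force: 0.0
```

Run:
```python
from h import *
s,p,R=pose();print(p,yaw(R),s["force"])
w=ctrl.capture("wrist")[:,:,::-1];t=ctrl.capture("top")[:,:,::-1]
c=np.zeros((600,800,3),np.uint8);c[:300,:400]=cv2.resize(w,(400,300))
c[:300,400:775]=cv2.resize(t[190:250,365:440],(375,300),interpolation=cv2.INTER_CUBIC)
c[300:600]=cv2.resize(t[180:330,140:540],(800,300),interpolation=cv2.INTER_CUBIC)
cv2.imwrite("pics/w7.png",c)
```

```text
[652.44002624 285.84667126 241.63394407] 119.55560781601481 [-0.5527691   0.3242922   0.26401139]
```

View pics/w7.png

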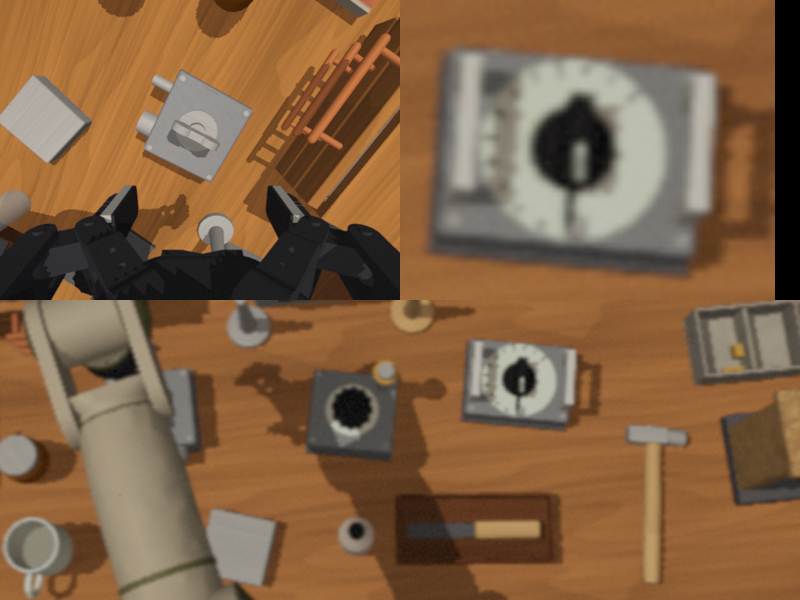

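The pointer is at the front stop, the key's wings are back along the unit's x axis, the file is flat in the tray, and nothing else has moved.

```bash
python3 -c "
from rig import ctrl
print(ctrl.finish_job())"
```

```text
the job is handed in; nothing more can be done
None
```

I handed the job in after about 21 s of robot time, with no verdict returned: the file was lowered into the tray while still gripped, the reset knob was turned to its zero stop, and the key was twisted to its stop and sprang back. In the last pictures nothing else on the bench looks moved.

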